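# Find the correctly set tappet gap with a feeler gauge

## Robot

A 6-joint arm with a two-finger parallel gripper is mounted at the origin on a cart in front of the work surface, level with it; the furniture and walls round the work are solid. World frame = base frame: x ahead of the robot, y to its left, z up, the work surface at z = 0. Lengths are in m, angles in rad, forces in N, time in s.
With the tool pointing down it reaches from about 0.425 to 0.95 m from the base axis. Payload 3.5 kg.
Tool frame: the origin (TCP) lies midway between the tips of the shut fingers; the grasp point (between the pads) lies 19 mm behind it; z points along the fingers, y is the line along which they close (so a half turn about z gives the same grasp; the last joint's range is limited). The gripper opens to 85 mm and grips with 20 to 120 N. Pads are 22 mm wide; open, the fingers measure 114 mm over their backs; the gripper's body (76 mm by 85 mm) begins 54 mm behind the grasp point. The pads swing forward as they close: fully open they stand 13 mm farther back than shut.
Start: joints at [-1.472, 0.286, 1.577, -0, 1.279, -0.15], TCP at [0.166, -0.654, 0.231] pointing down, gripper open.
Joint ranges: [-2.77, 2.77], [-0.9, 2.22], [0.21, 2.48], [-1.53, 4.67], [0.24, 2.81], [-2.84, 2.84]. Speed limits (rad/s): [2.79, 2.79, 3.14, 3.14, 3.14, 3.14].

## Interface

Orientations are given as a unit quaternion [x, y, z, w].
In Python, from plant import ctrl gives the robot as it stands.
- The arm moves only by the tool arm_command, never from a script. Its argument "steps" is one flat list of numbers, 5 for each row, row after row: the opening in per cent of the stroke, from 0 (shut) to 100 (fully open), then the shift along the tool's x, y, z each as a share of 25 mm, from -1 to 1, then the turn about the tool's z as a share of 0.1 rad, from -1 to 1. In form: [grip, tx, ty, tz, spin, grip, tx, ty, tz, spin, ...]. A call has 1 to 8 rows; each row shifts and turns the commanded pose from where the row before left it, along the tool's axes as they then stand; what a row does not reach is not made up. A row lasts 1/12 s, in which the tool goes at most 41.7 mm and 7.16 degrees, less where a joint would pass 70% of its speed; a pose out of reach is approached as far as the arm can. A call with a number of a shift or a turn outside -1 to 1 is refused whole. A call with a gripper value outside its range is refused whole. The fingers move at their own pace and stop on an object; "squeeze" is the grip in N (left out, the last holds). Time passes only in rows, so rows that do not move let the fingers close. It gives the time, the measured TCP pose, the force, the opening and the grip force at its end, in the units of the state.
- ctrl.get_state(): the state, without advancing time (a new reading comes with each control period).
- ctrl.read_camera(name): name is "scene" or "top" or "wrist"; returns the picture (400x640x3 uint8, red, green, blue); there is no depth.
- ctrl.camera_model(name): a dict with "intrinsics" (3x3 intrinsics, pixels), "D" ([k1, k2, p1, p2, k3] as OpenCV has them; the pictures are not rectified), "rvec" (rotation vector, rad) and "tvec" (3), from world to camera coordinates, as OpenCV has them. Camera axes: x right, y down, z forward; pixel columns grow to the right and rows downward; lengths in m; the calibration is good to about 2 mm. A picture is of the moment at which its call begins: read the wrist's pose just before it. camera_model takes no time and is no camera call; for the wrist camera it gives the pose at the moment of the call.
- ctrl.sign_off(): hands the job in; it is judged then, once.
The state is a dict: "time": time; "qpos": joint angles; "dq": joint speeds; "joint_efforts": joint torques, N m; "eef_pos": TCP position; "tcp_rot": TCP orientation; "contact_force": force on the tool from outside, world axes, zero at the start; "wrist_torque": the same for the moment, N m; "opening": opening from 0.0 (shut) to 1.0 (fully open); "finger_force": force on a finger pad.
Only numpy, scipy, OpenCV 4.12 (cv2) and the standard library are available. Lean on these libraries where they do the work, as an engineer would, in place of code of your own. Each camera call takes 0.05 s, during which the arm holds its last target. There are 200 camera calls.

## Task

Take the feeler gauge out of its aluminium holder and try its blade in the three gaps of the grey tappet setting block. They look alike, but one is too wide (the blade drops in with no drag), one is too narrow (the blade soon stops) and one is set right: the blade slides in against a light, steady drag. Leave the gauge pushed fully home and let go in the gap that is set right, without ever forcing the blade, and leave the loose parts round about where they lie.

Things in the scene. Friction and masses are not known exactly. Their poses are not given: they have to be found in the camera images.
- gauge: feeler gauge, loose, 80 g: steel blade 5 mm thick (x), 24 wide (y), 46 long, pointing down, lower edge rounded; above it a black grip 14 mm thick (x), 44 wide (y), 40 tall, whose underside is the shoulder. Origin: middle of the lower edge, z up through the grip (shoulder at z = 46 mm, grip top at 86). Starts upright and loose in the holder, shoulder on its top.
- gauge_shoulder (a point): middle of the gauge's shoulder: underside of the grip, 46 mm above the blade's lower edge
- holder: fixed plain aluminium block 60 x 90 x 56 mm (x, y, z) with an upright slot 8 mm (x) by 32 mm (y), 50 mm deep, open at the top; origin in the middle of its underside
- lash_block: fixed grey tappet setting block 70 x 226 mm (x, y) on a foot plate 90 x 250; origin mid underside, top at z = 62 mm. In its top, three gaps in a row along y, 65 mm apart, take the blade straight down, blade thickness along the block's x: mouth 20 mm wide in x, narrowing by a 6 mm deep 45 degree chamfer to 8 mm, 32 mm long in y. Fixed face 4 mm to -x of the gap's middle line.
- gap_1 (a point): mid mouth of the gap at the block's +y end, at top height. In every gap, from 12 mm below the top, sits a hidden shoe with a steep lead-in slope 16 to 23 mm deep, facing the fixed face; which gap has which shoe varies
- gap_2 (a point): mid mouth of the middle gap, at top height. The too narrow gap is rigid, 2 mm clear: the blade stops about 16 to 29 mm below the top. The too wide gap is 8 mm clear: no drag; the blade goes in its whole 46 mm, until the shoulder rests on the block's top
- gap_3 (a point): mid mouth of the gap at the block's -y end, at top height. The gap set right has a sprung shoe (about 10 N, 4 mm clear) that gives way: up to about 20 N to pass its slope, then, deeper than 29 mm, the blade slides with a drag of roughly 5 to 15 N, the whole 46 mm, until the shoulder rests on the block's top
- ptfe_roll: bystander: small white and blue roll of thread tape, 51 mm across, 14 mm tall, lying loose
- elbow_20: bystander: small cream pipe elbow, 47 x 47 x 30 mm, loose
- union_20: bystander: small white pipe union, 40 x 51 x 40 mm, loose

How it is judged:
On the way, in this order (a step that is already met when the one before it is completed fails the run):
1. the gauge is lifted clear of its holder (z of gauge_shoulder in the frame of holder above 0.108 m), for 0.1 s.
2. the gauge is fully home in the gap where it drags (z of gauge_shoulder in the frame of lash_block below 0.065 m and x of gauge_shoulder in the frame of lash_block between -0.012 and 0.012 m and y of gauge_shoulder in the frame of lash_block between -0.085 and 0.085 m and angle between gauge's own z axis and vertical below 0.15 rad and contact force between gauge and lash_block above 4 N), for 0.2 s.
At the end, for the whole second after the job is handed in: The gauge stands upright (within 0.15 rad) and at rest in the gap that is set right, nipped there between the fixed face and the shoe (over 4 N between gauge and block), shoulder within 3 mm of the block's top, and let go (all of step 2 and linear speed of gauge below 0.02 m/s); the robot touches nothing.
It fails at once if the blade is forced: more than 50 N between gauge and block (contact force between gauge and lash_block above 50 N).
It fails at once if a bystander is moved by more than 30 mm (distance of any of ptfe_roll, elbow_20, union_20 from where it was at the start of the episode above 0.03 m).
It also fails if it takes over 61 s, if anything falls off the work surface, if the arm or the gripper's body presses on something with over 40 N, if the wrist force passes 120 N, or if a joint passes its speed limit or range.

## Working session

There is one attempt and no reset: what is moved stays moved. The work goes in short steps, Python scripts to look and compute and a tool call to move; the robot and the scene stay as the last step left them, time stands still between calls to the robot, and variables do not carry over. Pictures are saved under pics/ and viewed, at most 10 in all, crops included, and the job is handed in when it is done.

Besides the shell and the picture viewer there is one more tool, called after "Emit:" as name(argument=value, ...), one argument or row to a line, values as JSON. arm_command: Moves the arm, as the interface text tells. Its arguments: {"type":"object","properties":{"steps":{"type":"array","items":{"type":"number"}},"squeeze":{"type":"number"}},"required":["steps"]}

```bash
mkdir -p pics; cat > h.py <<'E'
import numpy as np, cv2
from plant import ctrl
from scipy.spatial.transform import Rotation as R
def ray(name_or_m,uv):
    m=ctrl.camera_model(name_or_m) if isinstance(name_or_m,str) else name_or_m
    p=cv2.undistortPoints(np.array(uv,float).reshape(-1,1,2),np.array(m["intrinsics"]),np.array(m["D"]))[:,0]
    r=cv2.Rodrigues(np.array(m["rvec"],float))[0]; t=np.array(m["tvec"],float).ravel()
    d=np.c_[p,np.ones(len(p))]@r
    return -r.T@t,d
def onz(m,uv,z):
    c,d=ray(m,uv); return c+d*((z-c[2])/d[:,2])[:,None]
def snap(n,f):
    m=ctrl.camera_model(n); i=ctrl.read_camera(n); cv2.imwrite(f,cv2.cvtColor(i,cv2.COLOR_RGB2BGR)); return m,i
E
python3 - <<'E'
from h import *
s=ctrl.get_state(); print(s)
a=snap("scene","pics/s0.png"); b=snap("top","pics/t0.png")
for n in("scene","top","wrist"):
    m=ctrl.camera_model(n); print(n,ray(m,[[320,200]]))
E
```

```text
{'time': 0.0, 'qpos': array([-1.47199937e+00,  2.87193468e-01,  1.57817197e+00,  2.20195632e-05,
        1.27858429e+00, -1.49973943e-01]), 'dq': array([ 0.00024371, -0.0003843 , -0.00082052,  0.00140406,  0.00115469,
        0.00269998]), 'joint_efforts': array([-6.12711283e-04, -4.05987453e+01, -2.92622656e+01, -1.21829107e-04,
        5.82441251e-03, -9.26067543e-07]), 'eef_pos': array([ 0.1661797 , -0.65355316,  0.22993136]), 'tcp_rot': array([ 9.92273805e-01,  1.24061709e-01,  4.06895681e-05, -1.17788165e-03]), 'contact_force': array([ 0.23502601, -0.48747343, -0.30132991]), 'wrist_torque': array([-0.03039874, -0.02943875,  0.02783048]), 'finger_force': 0.0, 'opening': 1.0003860280987265}
scene (array([0.08667028, 0.51959493, 0.81248767]), array([[ 0.42850655, -0.52780001, -0.73358814]]))
top (array([ 0.42434674, -0.04690013,  1.28102554]), array([[ 0.09603531, -0.00485514, -0.99536956]]))
wrist (array([ 0.24140286, -0.63442407,  0.37283298]), array([[-0.30296868, -0.06379838, -0.950935  ]]))
```

View pics/t0.png

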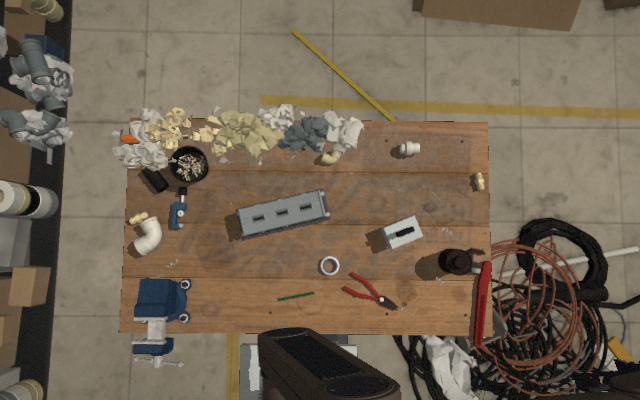

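View pics/s0.png

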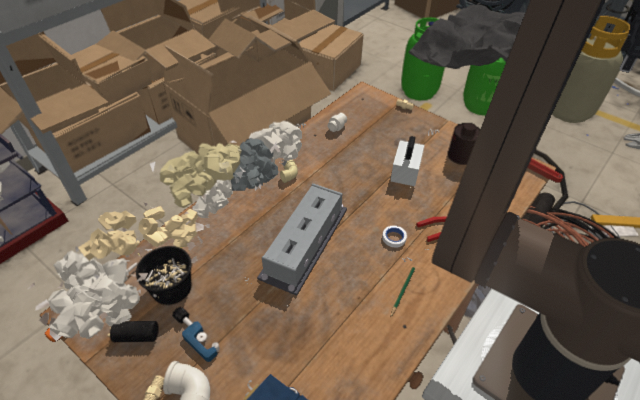

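Top view: the grey block is at (283,214) with gaps at about (258,219), (282,212) and (306,206). The holder is at (403,233) with the black grip at (404,231). The tape roll is at (329,266), the union at (410,149) and an elbow near (330,158).

```bash
python3 - <<'E'
from h import *
m=ctrl.camera_model("top"); i=cv2.imread("pics/t0.png")
v=i.max(2).astype(int); hsv=cv2.cvtColor(i,cv2.COLOR_BGR2HSV)
def blobs(mask,x0,y0,x1,y1,z,mina):
    k=np.zeros_like(mask); k[y0:y1,x0:x1]=mask[y0:y1,x0:x1]
    n,l,s,c=cv2.connectedComponentsWithStats(k)
    for j in range(1,n):
        if s[j,4]>=mina:
            pts=np.argwhere(l==j)[:,::-1]
            P=onz(m,pts,z)[:,:2]; r=cv2.minAreaRect(P.astype(np.float32)*1000)
            print(s[j],c[j].round(1),P.mean(0).round(4),[np.round(q,1) for q in r])
dark=(v<70).astype(np.uint8)
print("grip");blobs((v<60).astype(np.uint8),375,205,430,260,.096,15)
print("gaps");blobs((v<85).astype(np.uint8),240,195,322,232,.062,8)
print("holder");blobs(((hsv[...,1]<40)&(v>120)).astype(np.uint8),375,205,430,260,.056,50)
print("block");blobs(((hsv[...,1]<70)&(v>85)&(v<190)).astype(np.uint8),230,180,335,245,.062,100)
w=cv2.resize(i[180:270,220:440],None,fx=3.6,fy=3.6,interpolation=cv2.INTER_CUBIC); cv2.imwrite("pics/c0.png",w)
E
```

```text
grip
[396 227  18  10  87] [404.2 231.4] [ 0.4592 -0.2713] [array([ 459.3, -271.6]), array([12.9, 46.8]), np.float64(22.3)]
gaps
[300 204  11   6  39] [305.1 206.6] [ 0.5237 -0.0131] [array([523.7, -12.9]), array([ 8.5, 29.2]), np.float64(14.7)]
[276 210  12   5  37] [282.  212.3] [0.5079 0.0484] [array([508. ,  49.5]), array([ 8.8, 29.4]), np.float64(10.1)]
[253 215  11   6  34] [258.3 217.9] [0.4923 0.1113] [array([492.1, 111.8]), array([ 8.5, 27.7]), np.float64(19.1)]
[264 217  58  15 228] [295.2 225. ] [0.4743 0.0125] [array([471.8,  18.5]), array([ 13.2, 156.3]), np.float64(13.8)]
[240 221   3  11  21] [240.6 227.2] [0.4669 0.1577] [array([470.2, 156.8]), array([26.7,  5.3]), np.float64(1.6)]
holder
[384 215  39  34 626] [403.4 231.4] [ 0.4605 -0.2768] [array([ 460.1, -275.3]), array([61.6, 90.3]), np.float64(22.3)]
block
[ 237  188   93   48 2283] [282.3 211.8] [0.5092 0.0477] [array([508.7,  46.2]), array([ 78. , 240.2]), np.float64(14.0)]
```

View pics/c0.png

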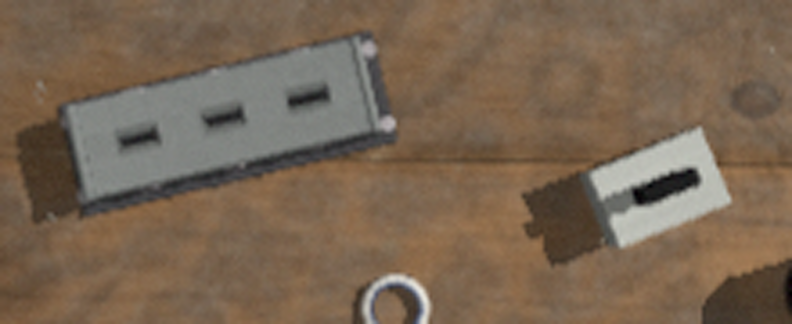

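Emit:
arm_command(
  steps=[60,0.76,-0.6,0,0,60,0.76,-0.6,0,0,60,0.76,-0.6,0,0,60,0.76,-0.6,0,0,60,0.76,-0.6,0,0,60,0.76,-0.6,0,0,60,0.76,-0.6,0,0,60,0.76,-0.6,0,0],
)

```text
time: 0.77
eef_pos: [0.2845, -0.4991, 0.2307]
tcp_rot: [0.992, 0.124, -0.0, -0.001]
contact_force: [0.1, -0.5, -1.0]
opening: 0.599
finger_force: 0.0
```

Emit:
arm_command(
  steps=[60,0.76,-0.6,0,0,60,0.76,-0.6,0,0,60,0.76,-0.6,0,0,60,0.76,-0.6,0,0,60,0.76,-0.6,0,0,60,0.76,-0.6,0,0,60,0.76,-0.6,0,0,60,0.76,-0.6,0,0],
)

```text
time: 1.43
eef_pos: [0.4021, -0.3454, 0.2308]
tcp_rot: [0.992, 0.124, -0.0, -0.0]
contact_force: [0.0, -0.1, 0.0]
opening: 0.597
finger_force: 0.0
```

Emit:
arm_command(
  steps=[60,0.76,-0.6,0,0,60,0.76,-0.6,0,0,60,0.76,-0.6,0,0,60,0.76,-0.6,0,0,60,0,0,0,-1,60,0,0,0,-1,60,0,0,0,-1,60,0,0,0,-1],
)

```text
time: 2.1
eef_pos: [0.4605, -0.2693, 0.2307]
tcp_rot: [0.947, 0.321, -0.0, -0.001]
contact_force: [-1.0, -0.2, -0.5]
opening: 0.599
finger_force: 0.0
```

Emit:
arm_command(
  steps=[60,0,0,0,-1,60,0,0,0,-1,60,0,0,0,-1,60,0,0,0,-1,60,0,0,0,-1,60,0,0,0,-1,60,0,0,0,-1,60,0,0,0,-1],
)

```text
time: 2.77
eef_pos: [0.4604, -0.2696, 0.2307]
tcp_rot: [0.747, 0.665, -0.0, -0.001]
contact_force: [-0.5, -0.1, -0.5]
opening: 0.599
finger_force: 0.0
```

Emit:
arm_command(
  steps=[60,0,0,0,-1,60,0,0,0,-1,60,0,0,0,-1,60,0,0,0,-1,60,0,0,0,-1,60,0,0,0,-0.1,60,0,0,0,0],
)

```text
time: 3.35
eef_pos: [0.4604, -0.2697, 0.2309]
tcp_rot: [0.558, 0.83, 0.0, -0.0]
contact_force: [-0.8, 0.9, -0.9]
opening: 0.601
finger_force: 0.0
```

```bash
cat >> h.py <<'E'
def info():
    s=ctrl.get_state(); r=R.from_quat(s["tcp_rot"]).as_matrix()
    print("t",round(s["time"],2),"tcp",s["eef_pos"].round(4),"yyaw",round(np.degrees(np.arctan2(r[1,1],r[0,1])),2),"zax",r[:,2].round(3),"F",s["contact_force"].round(1),"op",round(s["opening"],3),"j",s["qpos"].round(2))
    return s["eef_pos"],r
E
python3 - <<'E'
from h import *
info(); m,i=snap("wrist","pics/w1.png")
i=cv2.imread("pics/w1.png"); v=i.max(2); k=(v<50).astype(np.uint8)
n,l,s,c=cv2.connectedComponentsWithStats(k)
for j in range(1,n):
    if s[j,4]>300: print(s[j],c[j].round(1),onz(m,[c[j]],.096).round(4))
E
```

```text
t 3.35 tcp [ 0.4604 -0.2697  0.2309] yyaw 22.12 zax [-0.001  0.001 -1.   ] F [-0.8  0.9 -0.9] op 0.601 j [-0.72 -0.03  1.92  0.    1.25 -1.11]
[   28   273   420   127 14583] [239.5 366.1] [[ 0.4524 -0.4733  0.096 ]]
[ 473  344  135   56 4102] [537.3 379.6] [[ 0.7469 -0.3805  0.096 ]]
```

View pics/w1.png

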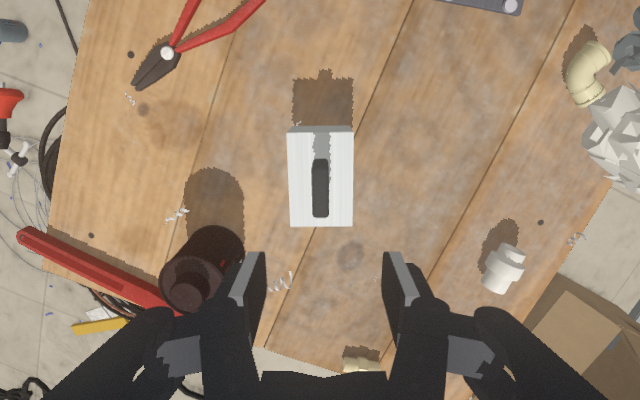

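```bash
cat > g.py <<'E'
from h import *
def grip(f,m):
    i=cv2.imread(f); k=(i.max(2)<70).astype(np.uint8); k[250:]=0;k[:,:270]=0;k[:,375:]=0
    n,l,s,c=cv2.connectedComponentsWithStats(k); j=1+s[1:,4].argmax()
    pts=np.argwhere(l==j)[:,::-1]; P=onz(m,pts,.096)[:,:2].astype(np.float32)*1000
    print(s[j],c[j],"rect",cv2.minAreaRect(P)); return P
E
python3 - <<'E'
from g import *
m=ctrl.camera_model("wrist"); P=grip("pics/w1.png",m)
p,r=info(); c=np.array(cv2.minAreaRect(P)[0])/1000
print("err tool",(r.T@np.r_[c-p[:2],0]).round(4), "P tool range",((P/1000-p[:2])@r[:2,:2]).min(0),((P/1000-p[:2])@r[:2,:2]).max(0))
c2,_=ray(m,[[0,0]]); print("cam tool",r.T@(c2-p))
E
```

```text
Traceback (most recent call last):
  File "g.py", line 4, in grip
    n,l,s,c=cv2.connectedComponentsWithStats(k); j=1+s[1:,4].argmax()
                                                     ~~~~~~~~~~~~~~^^
ValueError: attempt to get argmax of an empty sequence
```

```bash
sed -i 's/<70/<100/; s/k\[250:\]=0/k[235:]=0;k[:140]=0/; s/:270/:300/; s/375:/343:/' g.py; python3 - <<'E'
from g import *
i=cv2.imread("pics/w1.png"); print(i[150:230:8,320].max(1), i[190,300:345:3].max(1))
m=ctrl.camera_model("wrist"); P=grip("pics/w1.png",m)
p,r=info(); c=np.array(cv2.minAreaRect(P)[0])/1000
print("err tool",(r.T@np.r_[c-p[:2],0]).round(4), "P tool range",((P/1000-p[:2])@r[:2,:2]).min(0),((P/1000-p[:2])@r[:2,:2]).max(0))
c2,_=ray(m,[[0,0]]); print("cam tool",r.T@(c2-p))
E
```

```text
[155 127  76  85  85  87  89  89  88 231] [226 225 226 227 110  86  89  88  88  81 223 231 230 227 228]
[312 159  17  58 903] [320.09413068 187.56699889] rect ((458.2740478515625, -272.7174987792969), (12.99703311920166, 48.33668899536133), 22.247005462646484)
t 3.4 tcp [ 0.4605 -0.2697  0.231 ] yyaw 22.1 zax [-0.  0. -1.] F [-0.5 -0.6  0.1] op 0.599 j [-0.72 -0.03  1.92 -0.    1.25 -1.11]
err tool [-0.002  -0.0032 -0.    ] P tool range [-0.02611035 -0.00969457] [0.0222045  0.00336315]
cam tool [ 0.0782684  -0.00014684 -0.14275602]
```

Emit:
arm_command(
  steps=[60,-0.08,-0.13,0.9,0,60,0,0,0.95,0,60,0,0,0.95,0,60,0,0,0.95,0,60,0,0,0.95,0,60,0,0,0.9,0,60,0,0,0.6,0,60,0,0,0.4,0],
)

```text
time: 4.07
eef_pos: [0.4573, -0.272, 0.0639]
tcp_rot: [0.558, 0.83, 0.0, -0.002]
contact_force: [-0.5, 0.6, -0.3]
opening: 0.598
finger_force: 0.0
```

Emit:
arm_command(
  steps=[60,0,0,0,0,20,0,0,0,0,5,0,0,0,0,0,0,0,0,0,0,0,0,0,0,0,0,0,0,0,0,0,0,0,0,0,0,0,0,0],
  squeeze=40,
)

```text
time: 4.73
eef_pos: [0.4594, -0.2738, 0.068]
tcp_rot: [0.558, 0.83, -0.0, 0.001]
contact_force: [-1.1, 0.6, 7.3]
opening: 0.158
finger_force: 40.6
```

```bash
python3 -c "
from h import *
info(); print(ctrl.get_state()['finger_force'])"
```

```text
t 4.73 tcp [ 0.4594 -0.2738  0.068 ] yyaw 22.23 zax [ 0.002 -0.002 -1.   ] F [-1.1  0.6  7.3] op 0.158 j [-0.73  0.18  2.04  0.    0.93 -1.12]
40.57844817638397
```

Emit:
arm_command(
  steps=[0,0,0,-0.5,0,0,0,0,-0.8,0,0,0,0,-0.9,0,0,0,0,-0.9,0,0,0,0,-0.9,0,0,0,0,-0.5,0,0,0,0,0,0.7,0,0,0,0,0.7],
)

```text
time: 5.4
eef_pos: [0.4587, -0.2732, 0.1802]
tcp_rot: [0.616, 0.788, -0.0, 0.001]
contact_force: [-0.5, 0.0, -0.3]
opening: 0.155
finger_force: 39.7
```

```bash
cat >> h.py <<'E'
def go(x,y,z):
    p,r=info(); print("units",(r.T@(np.array([x,y,z])-p)/.025).round(2))
E
python3 -c "
from h import *
go(.508,.0488,.175); print(ctrl.get_state()['finger_force'])"
```

```text
t 5.4 tcp [ 0.4587 -0.2732  0.1802] yyaw 14.02 zax [ 0.002 -0.001 -1.   ] F [-0.5  0.  -0.3] op 0.155 j [-0.73  0.02  1.97 -0.    1.15 -0.97]
units [12.02  5.03  0.19]
39.72998857498169
```

Emit:
arm_command(
  steps=[0,0.5,0.2,0,0,0,1,0.42,0,0,0,1,0.42,0,0,0,1,0.42,0,0,0,1,0.42,0,0,0,1,0.42,0,0,0,1,0.42,0,0,0,1,0.42,0,0],
)

```text
time: 6.07
eef_pos: [0.4876, -0.0695, 0.1782]
tcp_rot: [0.613, 0.79, -0.0, -0.001]
contact_force: [1.0, -0.4, -1.3]
opening: 0.157
finger_force: 39.7
```

Emit:
arm_command(
  steps=[0,1,0.42,0,0,0,1,0.42,0,0,0,1,0.42,0,0,0,1,0.42,0,0,0,0.5,0.21,0,0,0,0,0,0,0],
)

```text
time: 6.57
eef_pos: [0.5057, 0.052, 0.1781]
tcp_rot: [0.612, 0.791, -0.0, -0.001]
contact_force: [0.7, -0.6, -0.2]
opening: 0.156
finger_force: 39.7
```

```bash
python3 - <<'E'
from h import *
info(); m,i=snap("wrist","pics/w2.png"); np.save("w2.npy",m,allow_pickle=True)
E
```

```text
t 6.57 tcp [0.5057 0.052  0.1781] yyaw 14.53 zax [-0.002  0.001 -1.   ] F [ 0.7 -0.6 -0.2] op 0.156 j [-0.1  -0.03  2.03  0.    1.15 -0.35]
```

View pics/w2.png

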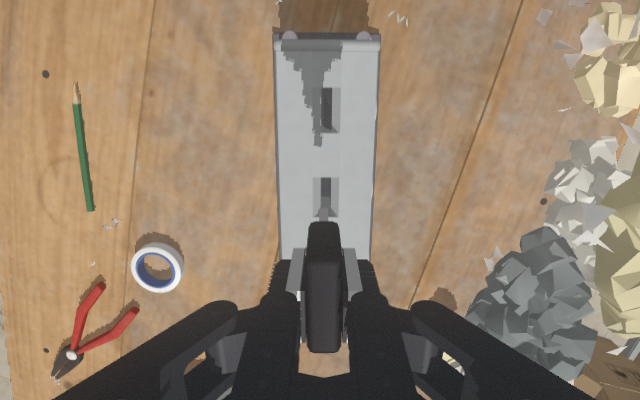

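Gap_1 appears at about (329,110) and gap_2 at about (327,192), partly hidden by the blade tip at (324,210). I'll enlarge it for the edges.

```bash
python3 - <<'E'
from h import *
i=cv2.imread("pics/w2.png"); cv2.imwrite("pics/c2.png",cv2.resize(i[20:265,260:400],None,fx=2.4*1,fy=2.4,interpolation=cv2.INTER_NEAREST)[:600])
for r in (70,100,110,120,150,190): print(r,i[r,268:392:2].mean(1).astype(int).tolist())
print(i[80:240:2,330].mean(1).astype(int).tolist())
E
```

```text
70 [150, 148, 138, 108, 152, 181, 179, 182, 183, 182, 180, 178, 178, 153, 127, 126, 155, 125, 120, 120, 121, 121, 119, 118, 119, 118, 117, 115, 119, 123, 153, 155, 177, 175, 176, 174, 174, 181, 181, 183, 183, 181, 181, 178, 179, 180, 179, 179, 179, 181, 181, 182, 179, 180, 175, 111, 128, 133, 131, 125, 130, 134]
100 [147, 149, 151, 109, 129, 180, 180, 179, 179, 178, 180, 181, 179, 180, 181, 182, 180, 180, 140, 120, 119, 118, 116, 112, 116, 114, 149, 84, 76, 76, 82, 82, 149, 153, 154, 155, 161, 181, 181, 180, 181, 179, 182, 181, 180, 181, 179, 180, 180, 178, 178, 181, 179, 180, 148, 115, 133, 135, 140, 137, 133, 135]
110 [151, 149, 144, 120, 115, 177, 179, 179, 180, 180, 179, 179, 180, 178, 180, 180, 182, 180, 180, 179, 179, 177, 132, 114, 111, 114, 112, 82, 76, 79, 77, 74, 152, 154, 154, 153, 167, 180, 181, 180, 180, 179, 178, 179, 181, 180, 181, 179, 180, 180, 178, 178, 179, 179, 179, 130, 137, 136, 135, 135, 140, 143]
120 [143, 142, 142, 127, 116, 171, 181, 182, 181, 181, 180, 181, 181, 182, 180, 182, 180, 180, 180, 179, 180, 180, 170, 113, 114, 114, 143, 81, 75, 79, 77, 76, 152, 1
[... 428 characters left out ...]
 139, 139, 143, 142, 139, 141]
190 [152, 150, 145, 141, 124, 118, 174, 180, 180, 181, 180, 181, 181, 180, 181, 179, 181, 181, 180, 179, 181, 179, 173, 158, 158, 158, 140, 81, 81, 84, 85, 89, 151, 155, 152, 157, 180, 181, 181, 181, 181, 181, 181, 181, 180, 181, 181, 181, 179, 178, 178, 180, 189, 143, 147, 141, 140, 140, 148, 148, 147, 147]
[177, 177, 176, 174, 91, 78, 80, 83, 79, 82, 82, 83, 81, 74, 78, 74, 78, 73, 77, 79, 76, 75, 78, 78, 79, 100, 121, 178, 180, 180, 182, 180, 178, 179, 179, 179, 178, 178, 177, 178, 180, 180, 181, 181, 180, 178, 179, 180, 171, 94, 84, 84, 86, 87, 89, 89, 92, 94, 94, 98, 103, 105, 109, 124, 108, 107, 109, 107, 115, 181, 167, 50, 55, 56, 53, 55, 53, 54, 52, 48]
```

View pics/c2.png

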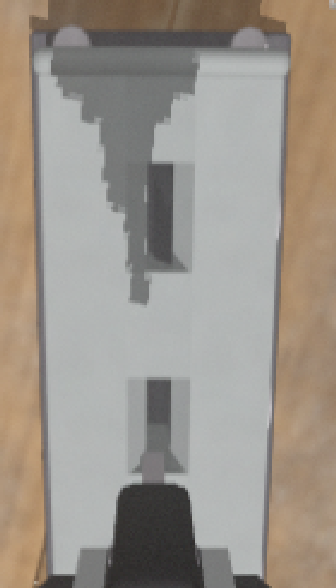

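```bash
python3 - <<'E'
from h import *
m=np.load("w2.npy",allow_pickle=True).item()
print("g2 mouth",onz(m,[[313,177],[339,177],[339,217],[313,217]],.062)[:,:2].round(4).tolist())
g2=onz(m,[[313,177],[339,177],[339,217],[313,217]],.062).mean(0)
g2s=onz(m,[[321.5,190],[332,190]],.056).mean(0)
g1=onz(m,[[315,88],[341,88],[341,133],[315,133]],.062).mean(0)
g1s=onz(m,[[321.5,110],[332,110]],.056).mean(0)
e=[onz(m,[[277,110],[378,110]],.062).mean(0),onz(m,[[280,190],[374,190]],.062).mean(0)]
print(g1,g2,g1s,g2s,e)
d=g1-g2; print("dist",np.hypot(*d[:2]),"yaw x",np.degrees(np.arctan2(-d[0],d[1])))
p,r=info()
for q in (g1,g2,g1s,g2s,e[0],e[1]): print((r.T@(q-p)).round(4)[:2])
print("blade tip",[(r.T@(onz(m,[[u,209]],z)[0]-p)).round(4)[:2] for z in (.12,) for u in(319,328)])
E
```

```text
g2 mouth [[0.4944, 0.0619], [0.5133, 0.0668], [0.5218, 0.0358], [0.5021, 0.0307]]
[0.49300061 0.11183247 0.062     ] [0.50790529 0.04881487 0.062     ] [0.49212528 0.11181761 0.056     ] [0.50746481 0.05294522 0.056     ] [array([0.49248727, 0.11240379, 0.062     ]), array([0.50716616, 0.0546912 , 0.062     ])]
dist 0.06475621933450244 yaw x 13.30684485749686
t 6.62 tcp [0.5057 0.0506 0.1781] yyaw 14.48 zax [-0.002  0.    -1.   ] F [-0.8 -0.2 -1.4] op 0.152 j [-0.1  -0.03  2.03  0.    1.15 -0.35]
[0.0624 0.0032]
[-0.0024  0.0019]
[0.0626 0.0024]
[0.0017 0.0025]
[0.0631 0.0028]
[0.0035 0.0026]
blade tip [array([ 0.0086, -0.0027]), array([0.0086, 0.0027])]
```

Emit:
arm_command(
  steps=[0,0.05,0.09,0.6,0.12,0,0,0,0.8,0,0,0,0,0.7,0,0,0,0,0.3,0,0,0,0,0.2,0,0,0,0,0.1,0,0,0,0,0,0],
)

```text
time: 7.2
eef_pos: [0.5086, 0.0502, 0.1114]
tcp_rot: [0.619, 0.785, -0.0, -0.0]
contact_force: [-0.8, 0.3, -0.5]
opening: 0.157
finger_force: 39.7
```

```bash
python3 -c "
from h import *
go(.508,.0488,.175)"
```

```text
t 7.2 tcp [0.5086 0.0502 0.1114] yyaw 13.5 zax [-0. -0. -1.] F [-0.8  0.3 -0.5] op 0.157 j [-0.1   0.06  2.07 -0.    1.01 -0.34]
units [-0.05 -0.04 -2.54]
```

Inside the mouth about 9 mm with no force. Now down in small steps.

Emit:
arm_command(
  steps=[0,0,0,0.15,0,0,0,0,0.15,0,0,0,0,0.1,0,0,0,0,0,0],
)

```text
time: 7.53
eef_pos: [0.5085, 0.0506, 0.101]
tcp_rot: [0.619, 0.785, 0.0, -0.0]
contact_force: [-0.5, 0.5, -1.2]
opening: 0.156
finger_force: 39.8
```

Emit:
arm_command(
  steps=[0,0,0,0.1,0,0,0,0,0.1,0,0,0,0,0,0],
)

```text
time: 7.78
eef_pos: [0.5083, 0.0506, 0.0958]
tcp_rot: [0.619, 0.785, -0.0, -0.0]
contact_force: [-1.1, 0.0, -1.2]
opening: 0.156
finger_force: 39.8
```

Emit:
arm_command(
  steps=[0,0,0,0.1,0,0,0,0,0.1,0,0,0,0,0,0],
)

```text
time: 8.03
eef_pos: [0.5082, 0.0506, 0.0907]
tcp_rot: [0.619, 0.785, -0.0, -0.0]
contact_force: [1.7, -0.3, -0.4]
opening: 0.156
finger_force: 39.8
```

Emit:
arm_command(
  steps=[0,0,0,0.1,0,0,0,0,0.1,0,0,0,0,0,0],
)

```text
time: 8.28
eef_pos: [0.5081, 0.0506, 0.0857]
tcp_rot: [0.619, 0.785, -0.0, -0.0]
contact_force: [0.2, 0.3, 0.3]
opening: 0.16
finger_force: 39.8
```

No drag at 34 mm deep, so gap_2 is the wide one. Next I'll lift out and try gap_1.

Emit:
arm_command(
  steps=[0,0,0,-0.8,0,0,0,0,-0.9,0,0,0,0,-0.7,0,0,0.5,0,0,0,0,0.8,0,0,0,0,0.8,0,0,0,0,0.5,0,0,0,0,0,0,0,0],
)

```text
time: 8.95
eef_pos: [0.4918, 0.116, 0.1451]
tcp_rot: [0.618, 0.786, -0.0, -0.001]
contact_force: [-0.3, 0.1, -1.1]
opening: 0.156
finger_force: 40.0
```

```bash
python3 -c "
from h import *
go(.4932,.113,.118)"
```

```text
t 8.95 tcp [0.4918 0.116  0.1451] yyaw 13.69 zax [-0.002  0.001 -1.   ] F [-0.3  0.1 -1.1] op 0.156 j [ 0.03  0.    2.06  0.    1.08 -0.21]
units [-0.13  0.03  1.08]
```

Emit:
arm_command(
  steps=[0,-0.1,0.03,0.4,0,0,0,0,0.5,0,0,0,0,0.3,0,0,0,0,0.1,0,0,0,0,0,0],
)

```text
time: 9.37
eef_pos: [0.4935, 0.1113, 0.112]
tcp_rot: [0.619, 0.785, -0.001, -0.002]
contact_force: [-1.2, 2.2, -2.2]
opening: 0.159
finger_force: 39.9
```

Emit:
arm_command(
  steps=[0,0,0,0.12,0,0,0,0,0.12,0,0,0,0,0,0],
)

```text
time: 9.62
eef_pos: [0.494, 0.1115, 0.1074]
tcp_rot: [0.619, 0.785, -0.0, -0.001]
contact_force: [-2.7, 1.9, 0.2]
opening: 0.158
finger_force: 40.1
```

Emit:
arm_command(
  steps=[0,0,0,0.08,0,0,0,0,0.08,0,0,0,0,0,0],
)

```text
time: 9.87
eef_pos: [0.494, 0.1116, 0.1039]
tcp_rot: [0.619, 0.786, -0.001, -0.001]
contact_force: [-4.1, 2.8, 3.1]
opening: 0.155
finger_force: 40.8
```

Emit:
arm_command(
  steps=[0,0.07,-0.05,0,0,0,0,0,0.05,0,0,0,0,0,0],
)

```text
time: 10.12
eef_pos: [0.4931, 0.1123, 0.1026]
tcp_rot: [0.619, 0.786, -0.0, 0.001]
contact_force: [-2.4, -1.2, 1.8]
opening: 0.159
finger_force: 40.5
```

Emit:
arm_command(
  steps=[0,0,0,0.08,0,0,0,0,0.06,0,0,0,0,0,0],
)

```text
time: 10.37
eef_pos: [0.4924, 0.1124, 0.0989]
tcp_rot: [0.619, 0.786, -0.001, -0.0]
contact_force: [-4.8, -2.2, 3.4]
opening: 0.155
finger_force: 40.8
```

Emit:
arm_command(
  steps=[0,0,-0.03,0.08,0,0,0,0,0.06,0,0,0,0,0,0],
)

```text
time: 10.62
eef_pos: [0.4916, 0.1124, 0.0953]
tcp_rot: [0.619, 0.786, -0.001, -0.001]
contact_force: [-5.3, -2.2, 3.5]
opening: 0.156
finger_force: 41.0
```

Emit:
arm_command(
  steps=[0,0,-0.02,0.08,0,0,0,0,0.06,0,0,0,0,0,0],
)

```text
time: 10.87
eef_pos: [0.4913, 0.1123, 0.093]
tcp_rot: [0.619, 0.786, -0.001, -0.001]
contact_force: [-8.1, -1.5, 9.8]
opening: 0.156
finger_force: 41.9
```

Emit:
arm_command(
  steps=[0,0,0,0.08,0,0,0,0,0.04,0,0,0,0,0,0],
)

```text
time: 11.12
eef_pos: [0.4917, 0.1123, 0.0925]
tcp_rot: [0.618, 0.786, -0.002, -0.001]
contact_force: [-12.4, -2.7, 22.8]
opening: 0.155
finger_force: 44.2
```

Emit:
arm_command(
  steps=[0,0,0,0.08,0,0,0,0,0.04,0,0,0,0,0,0],
)

```text
time: 11.37
eef_pos: [0.4922, 0.1123, 0.0919]
tcp_rot: [0.618, 0.786, -0.002, -0.001]
contact_force: [-15.5, -2.1, 34.8]
opening: 0.157
finger_force: 48.4
```

The blade stops at 28 mm and the force climbs to 35 N, so gap_1 is the narrow one. I'll back out and go to gap_3.

Emit:
arm_command(
  steps=[0,0,0,-0.6,0,0,0,0,-0.8,0,0,0,0,-0.8,0,0,0,0,-0.6,0,0,0,0,0,0],
)

```text
time: 11.78
eef_pos: [0.4954, 0.1128, 0.1599]
tcp_rot: [0.619, 0.785, 0.004, 0.004]
contact_force: [0.1, 0.9, 0.0]
opening: 0.158
finger_force: 42.4
```

```bash
python3 -c "
from h import *
go(.523,-.0115,.16); m,i=snap('wrist','pics/w3.png')"
```

```text
t 11.78 tcp [0.4954 0.1128 0.1599] yyaw 13.51 zax [ 0.011  0.001 -1.   ] F [0.1 0.9 0. ] op 0.158 j [ 0.02 -0.02  2.05  0.    1.1  -0.21]
units [-5.09 -0.09  0.  ]
```

View pics/w3.png

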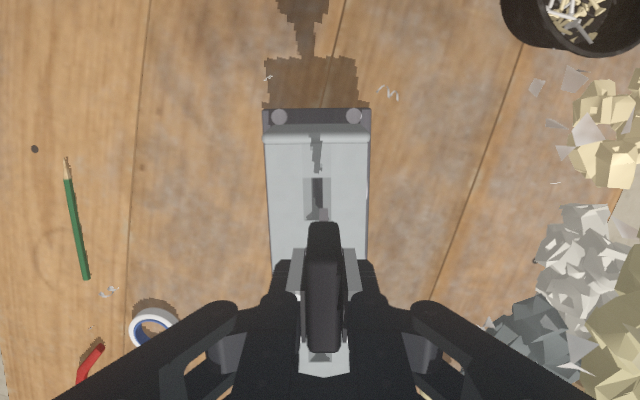

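The grip is still straight in the fingers (308–340, 222–350), with gap_1 at (318,198) ahead. Moving to gap_3.

Emit:
arm_command(
  steps=[0,-0.5,0,0,0,0,-1,0,0,0,0,-1,-0.03,0,0,0,-1,0,0,0,0,-1,0,0,0,0,-0.6,0,0.2,0,0,0,0,0.2,0,0,0,0,0,0],
)

```text
time: 12.5
eef_pos: [0.5194, -0.0124, 0.143]
tcp_rot: [0.62, 0.785, -0.001, -0.002]
contact_force: [-0.2, -0.1, -0.7]
opening: 0.153
finger_force: 42.4
```

```bash
python3 -c "
from h import *
go(.523,-.0127,.118)"
```

```text
t 12.5 tcp [ 0.5194 -0.0124  0.143 ] yyaw 13.38 zax [-0.005  0.001 -1.   ] F [-0.2 -0.1 -0.7] op 0.153 j [-0.22  0.04  2.03  0.    1.08 -0.45]
units [-0.05  0.14  1.  ]
```

Emit:
arm_command(
  steps=[0,-0.03,0.12,0.3,0,0,0,0,0.4,0,0,0,0,0.3,0,0,0,0,0.2,0,0,0,0,0,0],
)

```text
time: 12.92
eef_pos: [0.5226, -0.0107, 0.114]
tcp_rot: [0.619, 0.786, -0.001, -0.002]
contact_force: [0.8, 0.3, -1.0]
opening: 0.154
finger_force: 42.4
```

Emit:
arm_command(
  steps=[0,0,0,0.12,0,0,0,0,0.12,0,0,0,0,0,0],
)

```text
time: 13.17
eef_pos: [0.5239, -0.0114, 0.1097]
tcp_rot: [0.619, 0.786, -0.0, -0.0]
contact_force: [-0.4, 0.4, -0.9]
opening: 0.155
finger_force: 42.4
```

Emit:
arm_command(
  steps=[0,0,-0.06,0.12,0,0,0,0,0.12,0,0,0,0,0,0],
)

```text
time: 13.42
eef_pos: [0.5221, -0.0119, 0.1035]
tcp_rot: [0.619, 0.785, -0.0, -0.0]
contact_force: [-0.2, -0.8, -1.4]
opening: 0.154
finger_force: 42.4
```

Emit:
arm_command(
  steps=[0,0,0,0.08,0,0,0,0,0.08,0,0,0,0,0,0],
)

```text
time: 13.67
eef_pos: [0.5223, -0.0119, 0.0996]
tcp_rot: [0.619, 0.785, -0.0, -0.0]
contact_force: [-0.3, 1.2, -0.8]
opening: 0.155
finger_force: 42.4
```

Emit:
arm_command(
  steps=[0,0,0,0.08,0,0,0,0,0.08,0,0,0,0,0,0],
)

```text
time: 13.92
eef_pos: [0.5222, -0.0119, 0.0956]
tcp_rot: [0.619, 0.785, -0.0, -0.0]
contact_force: [-0.2, -0.1, -0.6]
opening: 0.157
finger_force: 42.4
```

Emit:
arm_command(
  steps=[0,0,0,0.08,0,0,0,0,0.08,0,0,0,0,0,0],
)

```text
time: 14.17
eef_pos: [0.5222, -0.0121, 0.0922]
tcp_rot: [0.619, 0.786, -0.001, -0.0]
contact_force: [-2.8, -1.0, 3.1]
opening: 0.154
finger_force: 42.9
```

Emit:
arm_command(
  steps=[0,0,0,0.08,0,0,0,0,0.08,0,0,0,0,0,0],
)

```text
time: 14.42
eef_pos: [0.5224, -0.0124, 0.0894]
tcp_rot: [0.619, 0.786, -0.001, -0.0]
contact_force: [-5.7, -1.2, 7.7]
opening: 0.159
finger_force: 43.8
```

Emit:
arm_command(
  steps=[0,0,0,0.06,0,0,0,0,0.06,0,0,0,0,0,0],
)

```text
time: 14.67
eef_pos: [0.5224, -0.0124, 0.0861]
tcp_rot: [0.619, 0.786, -0.001, -0.0]
contact_force: [-4.1, -1.3, 6.4]
opening: 0.157
finger_force: 43.5
```

Light, steady drag of about 6 N: this is the right gap. Pushing on home.

Emit:
arm_command(
  steps=[0,0,0,0.08,0,0,0,0,0.08,0,0,0,0,0,0],
)

```text
time: 14.92
eef_pos: [0.5223, -0.0124, 0.0819]
tcp_rot: [0.618, 0.786, -0.001, -0.0]
contact_force: [-3.6, -1.0, 6.4]
opening: 0.158
finger_force: 43.3
```

Emit:
arm_command(
  steps=[0,0,0,0.08,0,0,0,0,0.08,0,0,0,0,0,0],
)

```text
time: 15.17
eef_pos: [0.5223, -0.0125, 0.0779]
tcp_rot: [0.618, 0.786, -0.001, -0.0]
contact_force: [-3.8, -1.4, 6.2]
opening: 0.156
finger_force: 43.4
```

Emit:
arm_command(
  steps=[0,0,0,0.06,0,0,0,0,0.06,0,0,0,0,0,0],
)

```text
time: 15.42
eef_pos: [0.5223, -0.0125, 0.075]
tcp_rot: [0.618, 0.786, -0.001, -0.0]
contact_force: [-4.1, -1.6, 6.7]
opening: 0.152
finger_force: 43.5
```

Emit:
arm_command(
  steps=[0,0,0,0.06,0,0,0,0,0.04,0,0,0,0,0,0],
)

```text
time: 15.67
eef_pos: [0.5224, -0.0125, 0.0739]
tcp_rot: [0.618, 0.786, -0.001, -0.001]
contact_force: [-8.0, -0.3, 14.4]
opening: 0.155
finger_force: 44.6
```

Emit:
arm_command(
  steps=[0,0,0,0.06,0,0,0,0,0,0,0,0,0,0,0],
)

```text
time: 15.92
eef_pos: [0.5225, -0.0125, 0.0739]
tcp_rot: [0.618, 0.786, -0.002, -0.001]
contact_force: [-11.4, -0.5, 22.8]
opening: 0.155
finger_force: 45.7
```

Emit:
arm_command(
  steps=[10,0,0,0,0,20,0,0,0,0,30,0,0,-0.1,0,50,0,0,0,0,50,0,0,0,0],
)

```text
time: 16.33
eef_pos: [0.5228, -0.0119, 0.0725]
tcp_rot: [0.619, 0.785, 0.0, 0.0]
contact_force: [-0.5, -0.4, -0.6]
opening: 0.5
finger_force: 0.0
```

Emit:
arm_command(
  steps=[50,0,0,-0.5,0,50,0,0,-1,0,50,0,0,-1,0,50,0,0,-1,0,50,0,0,-1,0,50,0,0,-0.5,0,50,0,0,0,0,50,0,0,0,0],
)

```text
time: 17.0
eef_pos: [0.5227, -0.0119, 0.1979]
tcp_rot: [0.619, 0.785, 0.0, 0.001]
contact_force: [1.2, 0.1, -0.8]
opening: 0.502
finger_force: 0.0
```

```bash
python3 - <<'E'
from h import *
info(); snap('wrist','pics/w4.png'); m,i=snap('scene','pics/s4.png'); i=cv2.imread('pics/s4.png')
a=cv2.resize(i[170:300,250:400],(450,390)); b=cv2.resize(cv2.imread('pics/w4.png')[60:300,220:430],(341,390)); cv2.imwrite('pics/f.png',np.hstack([a,b]))
E
```

```text
t 17.0 tcp [ 0.5227 -0.0119  0.1979] yyaw 13.52 zax [ 0.001 -0.    -1.   ] F [ 1.2  0.1 -0.8] op 0.502 j [-0.22 -0.02  1.98  0.    1.18 -0.45]
```

View pics/f.png

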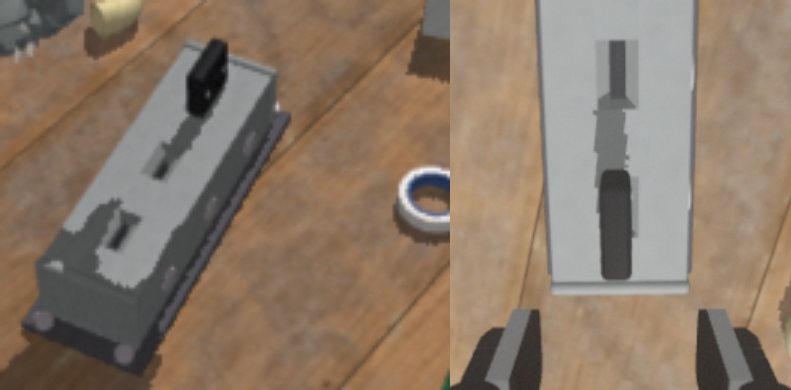

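The gauge stands upright with its shoulder on the block in gap_3 (composite (207,78) and (615,225)). The fingers are clear of it and the tape roll and elbow in view are undisturbed.

```bash
python3 -c "
from h import *
print(ctrl.sign_off())"
```

```text
the job is handed in; nothing more can be done
None
```

I left the gauge fully home and released in gap_3, which dragged at a light, steady 6 N or so; gap_2 was too wide, gap_1 was too narrow (I stopped pushing at about 35 N), and the job is handed in (no verdict came back).

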